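# Index the bur platter and press it home

## Robot

A 7-joint arm with a two-finger parallel gripper is mounted at the origin on a cart in front of the work surface, level with it; the furniture and walls round the work are solid. World frame = base frame: x ahead of the robot, y to its left, z up, the work surface at z = 0. Lengths are in m, angles in rad, forces in N, time in s.
With the tool pointing down it reaches from about 0.35 to 0.9 m from the base axis. Payload 19.9 kg.
Tool frame: the origin (TCP) lies at the very end of the fingers, on their centre line; the grasp point (between the pads) lies grasp_offset behind it (grasp_offset is the distance from the TCP to the grasp point, in m); z points along the fingers, y is the line along which they close (so a half turn about z gives the same grasp; the last joint's range is limited). The gripper opens to 94 mm and grips with 3 to 60 N. Pads are 16 mm wide; open, the fingers measure 119 mm over their backs; the gripper's body (75 mm by 177 mm) begins 78 mm behind the grasp point.
Start: joints at [-1.167, 0.417, -0.01, 1.614, 0.005, 1.111, -0.053], TCP at [0.269, 0.564, 0.181] pointing down, gripper open.
Joint ranges: [-2.81, 2.81], [-0.39, 2.02], [-1.27, 1.25], [0.06, 2.57], [-1.19, 4.33], [0.19, 2], [-2.82, 2.82]. Speed limits (rad/s): [1.89, 1.89, 2.39, 2.39, 3.01, 3.01, 3.01].

## Interface

Orientations are given as a rotation vector (axis times angle).
In Python, from bench import observe, get_image, hand_in, grasp_offset gives the robot as it stands.
- The arm moves only by the tool arm_command, never from a script. Its argument "moves" is one flat list of numbers, 5 for each row, row after row: the shift along the world's x, y, z in mm, then the turn about the world's z in rad, then the opening, from -1 (shut) to 1 (fully open). In form: [tx, ty, tz, spin, claw, tx, ty, tz, spin, claw, ...]. A call has 1 to 8 rows; each row is the pose to reach, as a shift and turn from the pose commanded when the call began; what a row does not reach only later rows make up. A row lasts 1/8 s, in which the tool goes at most 62.5 mm and 10.7 degrees, less where a joint would pass 70% of its speed; a pose out of reach is approached as far as the arm can. A call with a gripper value outside its range is refused whole. The fingers move at their own pace and stop on an object; "newtons" is the grip in N (left out, the last holds). Time passes only in rows, so rows that repeat a pose let the fingers close. It gives the time, the measured TCP pose, the force, the opening and the grip force at its end, in the units of the state.
- observe(): the state, without advancing time (a new reading comes with each control period).
- get_image(name): name is "scene" or "top" or "wrist"; returns a dict with "pixels" (480x640x3 uint8, blue, green, red), "camera_matrix" (3x3 intrinsics, pixels), "rvec" (rotation vector, rad) and "tvec" (3), from world to camera coordinates, as OpenCV has them; the wrist camera has in their place "tool_from_camera" (4x4, takes a point from camera to tool coordinates, whose origin is the TCP and whose axes are the flange's). Camera axes: x right, y down, z forward; pixel columns grow to the right and rows downward; lengths in m; the calibration is good to about 2 mm. A picture is of the moment at which its call begins: read the wrist's pose just before it. There is no depth.
- hand_in(): hands the job in; it is judged then, once.
The state is a dict: "t": time; "joint_positions": joint angles; "joint_velocities": joint speeds; "effort": joint torques, N m; "tool_pos": TCP position; "tcp_rot": TCP orientation; "ft_force": force on the tool from outside, world axes, zero at the start; "moment": the same for the moment, N m; "finger_gap": finger opening in m; "gripper_force": force on a finger pad.
Only numpy, scipy, OpenCV 4.12 (cv2) and the standard library are available. Lean on these libraries where they do the work, as an engineer would, in place of code of your own. Each camera call takes 0.05 s, during which the arm holds its last target. There are 200 camera calls.

## Task

The round bur platter has been left standing high on its stand, turned away from its index. Push its dividers round with the fingertips, either way, until the notch in the rim is over the steel key of the stand, then press the platter down fully home on the key and take the hand away. Do not lift the platter, and leave the small jar, the dropper bottle and the plugger where they are.

Things in the scene. Friction and masses are not known exactly. Their poses are not given: they have to be found in the camera images.
- stand_base: Round grey stand, 186 mm across and 18 mm high, fixed to the worktop. Origin at the centre of its underside, on the vertical axis about which the platter turns; its x axis points at the key. Position and heading differ each time.
- key (a point): Middle of the top of the key: a steel bar 8 mm wide with a round top, radial from 66 to 88 mm from the axis, top 30.5 mm above the worktop; this point is 74 mm from the axis. Its inner part lies under the platter rim; just outside the rim (81 to 90 mm from the axis) it carries an upright steel post, 8 mm wide, to 46 mm above the worktop, which shows where the key is.
- notch (a point): Middle of the only notch in the platter's rim, 74 mm from the axis, level with the plate's upper face (42 mm above the worktop while raised, 29 mm when home). The notch is 12 mm wide at its inner end, 62 mm from the axis, and 18 mm at the rim: the key has about 0.04 rad play either way, and its round top leads in a little more.
- platter: Aluminium disc, 150 mm across, 10 mm thick; origin on the axis at its underside, x axis towards the notch. Four radial steel dividers stand on it, 45, 135, 225 and 315 degrees round from the notch: 36 to 72 mm from the axis, 6 mm thick, 18 mm high. A ring of 14 mm high burs is 24.5 mm from the axis. Turns either way with 1 N at a divider, stays where left, cannot tilt or shift sideways.
- hub_top (a point): Centre of the top of the platter's black round hub, on the axis: 30 mm across, 26 mm above the plate's upper face, a good place to press; 68 mm above the worktop while raised, 55 mm when home. It goes down with the platter.
- platter_lift (a joint): How far the platter is pressed down: 0 raised (start), 0.013 m fully home; negative if lifted. It is snug on its spindle: it does not sink by its own weight, needs about 6 N to go down and stays there. Away from the notch the key holds it up: it meets the key at 0.0015 and, pressed hard there, yields only a few mm, some 5 mm at 20 N, and may stay at about 0.004.
- small_jar: Small jar with white cap, 31 mm across, 32 mm high, loose, left of the stand. Origin at the centre of its underside. Not to be disturbed.
- dropper_bottle: Brown dropper bottle, 34 mm across, 109 mm high, loose, left of the stand. Origin at the centre of its underside. Not to be disturbed.
- plugger: Black hand instrument, 123 mm long, 8 mm thick, lying along y near the front edge, between stand and robot. Origin at the centre of its underside. Not to be disturbed.

How it is judged:
By the outcome, as a careful person would: the job done as asked, in the order asked, and still so for the second after the job is handed in, with the robot touching nothing.
It also fails if it takes over 72 s, if anything falls off the work surface, if the arm or the gripper's body presses on something with over 40 N, if the wrist force passes 120 N, or if a joint passes its speed limit or range.

## Working session

There is one attempt and no reset: what is moved stays moved. The work goes in short steps, Python scripts to look and compute and a tool call to move; the robot and the scene stay as the last step left them, time stands still between calls to the robot, and variables do not carry over. Pictures are saved under pics/ and viewed, at most 10 in all, crops included, and the job is handed in when it is done.

Besides the shell and the picture viewer there is one more tool, called after ">>>" as name(argument=value, ...) on one line, values as JSON. arm_command: Moves the arm, as the interface text tells. Its arguments: {"type":"object","properties":{"moves":{"type":"array","items":{"type":"number"}},"newtons":{"type":"number"}},"required":["moves"]}

```bash
mkdir -p pics; cat > h.py <<'E'
import numpy as np, cv2
from bench import observe, get_image, hand_in, grasp_offset
def ray(im,uv):
    R,_=cv2.Rodrigues(np.array(im["rvec"],float)); t=np.array(im["tvec"],float).ravel()
    p=cv2.undistortPoints(np.array([[uv]],float),np.array(im["camera_matrix"],float),None).ravel()
    return -R.T@t, R.T@np.array([p[0],p[1],1])
def onplane(im,uv,z):
    o,d=ray(im,uv); return o+d*(z-o[2])/d[2]
def proj(im,P):
    return cv2.projectPoints(np.array(P,float).reshape(-1,1,3),np.array(im["rvec"],float),np.array(im["tvec"],float),np.array(im["camera_matrix"],float),None)[0].reshape(-1,2)
E
python3 - <<'E'
from h import *
for n in("top","scene"):
    im=get_image(n); cv2.imwrite(f"pics/{n}0.png",im["pixels"]); print(n,ray(im,(320,240)),im["camera_matrix"])
o=observe();print(o["t"],o["tool_pos"],o["tcp_rot"],o["finger_gap"],o["ft_force"],grasp_offset)
E
```

```text
top (array([0.35287336, 0.39816304, 0.93057798]), array([ 0.13633297, -0.00640558, -0.99064817])) [[586.56741999   0.         321.91213721]
 [  0.         586.56741999 239.45054771]
 [  0.           0.           1.        ]]
scene (array([ 0.17182652, -0.12616531,  0.66216886]), array([ 0.36598296,  0.62275711, -0.69160001])) [[476.28187887   0.         323.61862424]
 [  0.         476.28187887 237.72619516]
 [  0.           0.           1.        ]]
0.1 [0.26933097 0.56360783 0.18002191] [-6.94360937e-01 -3.06376003e+00  1.65522224e-03] 0.09395192041799733 [ 0.52971995  0.40595126 -0.03638151] 0.0188
```

View pics/top0.png

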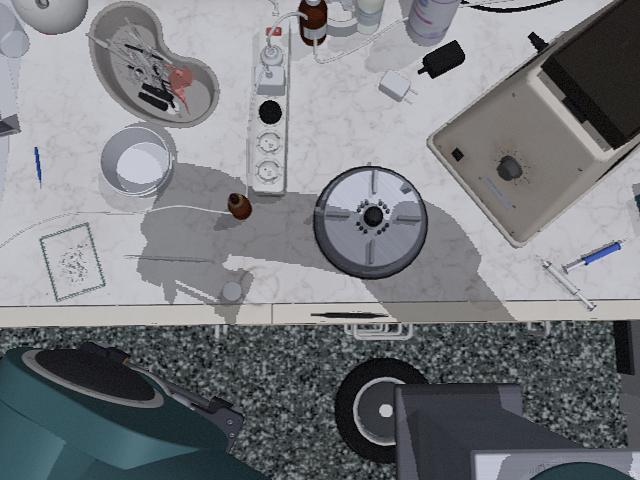

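View pics/scene0.png

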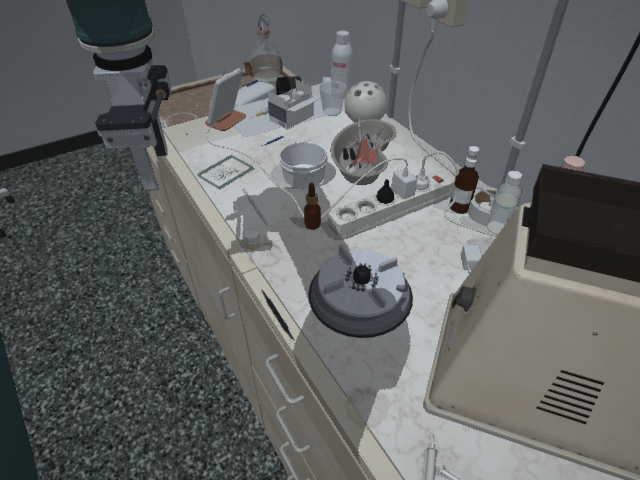

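The top view shows the hub at about (373,216), dividers at about (375,180), (408,216), (370,250) and (338,216), and something at (405,187) that could be the notch or the post. The bottle is at (240,207), the jar at (231,290) and the plugger at (350,316). I'll zoom in on both views.

```bash
python3 - <<'E'
import cv2,numpy as np
a=cv2.imread("pics/top0.png")[155:290,305:440]; b=cv2.imread("pics/scene0.png")[235:345,300:425]
f=lambda x:cv2.convertScaleAbs(cv2.resize(x,(400,400*x.shape[0]//x.shape[1]),interpolation=cv2.INTER_CUBIC),alpha=1.3)
a,b=f(a),f(b); b=cv2.copyMakeBorder(b,0,400-b.shape[0],0,0,0)
cv2.imwrite("pics/z0.png",np.hstack([a,b]))
E
```

```text
(no output)
```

View pics/z0.png

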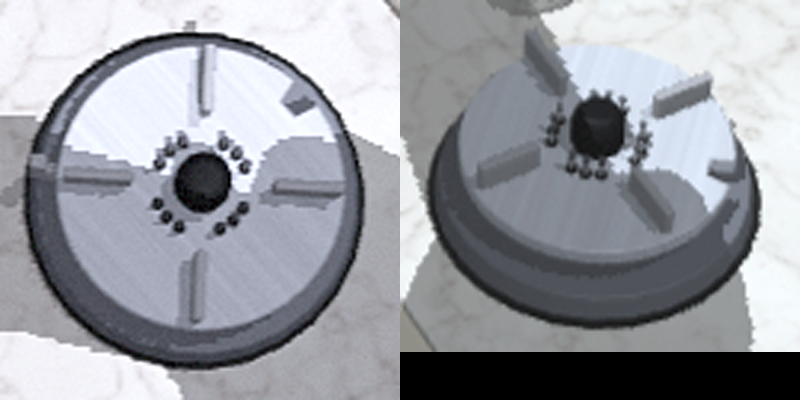

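```bash
python3 - <<'E'
from h import *
im=get_image("top"); sc=get_image("scene")
k=135/400
C=lambda x,y:(305+x*k-.3,155+y*k-.3)
hub=onplane(im,C(203,181),.066); print("hub",hub)
# stand outline: dark rim -> ellipse of contour pts at z~0..: use platter rim fit instead
rim=[C(*p) for p in[(208,47),(58,185),(345,190),(200,328),(100,85),(305,290),(100,290)]]
P=np.array([onplane(im,p,.042) for p in rim]);print(np.linalg.norm(P-[hub[0],hub[1],.042],axis=1))
A=np.c_[2*P[:,:2],np.ones(len(P))];s=np.linalg.lstsq(A,(P[:,:2]**2).sum(1),rcond=None)[0];print("rim c",s[:2],np.sqrt(s[2]+s[0]**2+s[1]**2))
c=s[:2]
for n,p,z in[("notch",(297,98),.042),("candL",(40,160),.046),("candT",(190,25),.046),("d1",(208,80),.06),("d2",(98,176),.06),("d3",(197,285),.06),("d4",(308,185),.06)]:
    q=onplane(im,C(*p),z)[:2]-c; print(n,np.hypot(*q),np.degrees(np.arctan2(q[1],q[0])))
    if n[0]=="c": print("  scene crop",(proj(sc,[*(q+c),z])-[300,235])*3.2+[400,0])
for n,p,z in[("jar",(231,290),.032),("plug",(350,316),.008)]:print(n,onplane(im,p,z))
print("bottle",onplane(im,(234,197),.109),onplane(im,(242,216),.0))
o=observe();T=get_image("wrist")["tool_from_camera"];print(T)
E
```

```text
hub [0.50759953 0.31246995 0.066     ]
[0.0759892  0.07303005 0.07608619 0.07229954 0.07517891 0.07556014
 0.07363277]
rim c [0.50894229 0.31104905] 0.07480110172871195
notch 0.06919346878318962 -47.75685563901921
candL 0.08479005382334204 80.39497016673013
  scene crop [[531.79285693  34.96509156]]
candT 0.08533161344875691 2.868291789075067
  scene crop [[714.67061441  72.93962976]]
d1 0.05239354011043961 -3.279981520289911
d2 0.05431074380419438 86.9708883273677
d3 0.053761785646956516 174.52521043248544
d4 0.05268889904334458 -93.14656914551641
jar [0.40095797 0.52907966 0.032     ]
plug [0.3596403  0.34675699 0.008     ]
bottle [0.52917834 0.5148301  0.109     ] [0.52126154 0.5171831  0.        ]
[[-1.60891208e-03 -9.58786474e-01 -2.84123052e-01  8.28241692e-02]
 [ 9.99998706e-01 -1.54358050e-03 -4.53838203e-04 -1.11892470e-05]
 [-3.43287193e-06 -2.84123415e-01  9.58787716e-01 -2.04196811e-01]
 [ 0.00000000e+00  0.00000000e+00  0.00000000e+00  1.00000000e+00]]
```

>>> arm_command(moves=[40,-40,40,0,-1,80,-85,40,0,-1,120,-125,40,0,-1,160,-170,40,0,-1,200,-210,40,0,-1,240,-253,40,0,-1,240,-253,40,0,-1], newtons=20)

```text
t: 1.12
tool_pos: [0.5125, 0.3065, 0.2204]
tcp_rot: [0.705, 3.06, -0.002]
ft_force: [-0.3, 1.0, -0.8]
finger_gap: 0.0273
gripper_force: 0.0
```

```bash
cat >> h.py <<'E'
def wrist():
    o=observe(); im=get_image("wrist"); T=np.array(im["tool_from_camera"])
    W=np.eye(4); W[:3,:3]=cv2.Rodrigues(np.array(o["tcp_rot"],float))[0]; W[:3,3]=o["tool_pos"]
    M=np.linalg.inv(W@T); im["rvec"]=cv2.Rodrigues(M[:3,:3])[0]; im["tvec"]=M[:3,3]; return o,im
E
python3 - <<'E'
from h import *
o,im=wrist(); print(o["t"],o["tool_pos"],o["tcp_rot"],o["finger_gap"])
c=(.509,.311)
for z,r in((.042,.075),(.018,.093)):print(proj(im,[[c[0]+r*np.cos(a),c[1]+r*np.sin(a),z] for a in np.radians([0,90,180,270])]))
import pickle;pickle.dump(im,open("w1.pkl","wb"));cv2.imwrite("pics/w1.png",im["pixels"])
E
```

```text
1.125 [0.51247088 0.30648228 0.22041436] [ 7.04671702e-01  3.06035269e+00 -2.07970152e-03] 0.02730258217075285
[[357.49491518 275.47429262]
 [397.55569707 173.69876801]
 [288.09656208 135.05396995]
 [254.93426086 242.10162444]]
[[362.68273489 281.7072435 ]
 [410.24529537 162.59808762]
 [281.34434008 116.60401176]
 [243.24321641 242.97196563]]
```

View pics/w1.png

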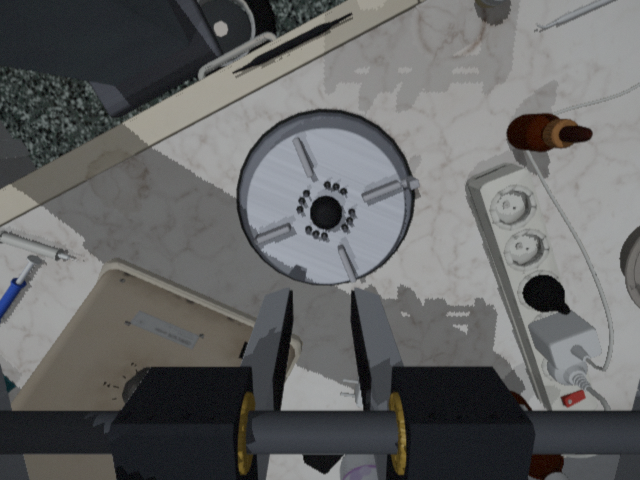

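The wrist view shows the platter around (326,212), the notch at (298,270), a post-like thing at (413,185), and perhaps another bit at (356,287). I'll zoom in.

```bash
python3 - <<'E'
from h import *
import pickle
im=pickle.load(open("w1.pkl","rb"));p=im["pixels"]
a=p[150:225,350:450];b=p[235:310,280:380]
f=lambda x:cv2.resize(x,(400,300),interpolation=cv2.INTER_NEAREST)
t=cv2.imread("pics/top0.png"); s=cv2.imread("pics/scene0.png")
c=t[150:225,305:405]; d=s[215:290,320:420]
cv2.imwrite("pics/z1.png",np.vstack([np.hstack([f(a),f(b)]),np.hstack([f(c),f(d)])]))
E
```

```text
(no output)
```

View pics/z1.png

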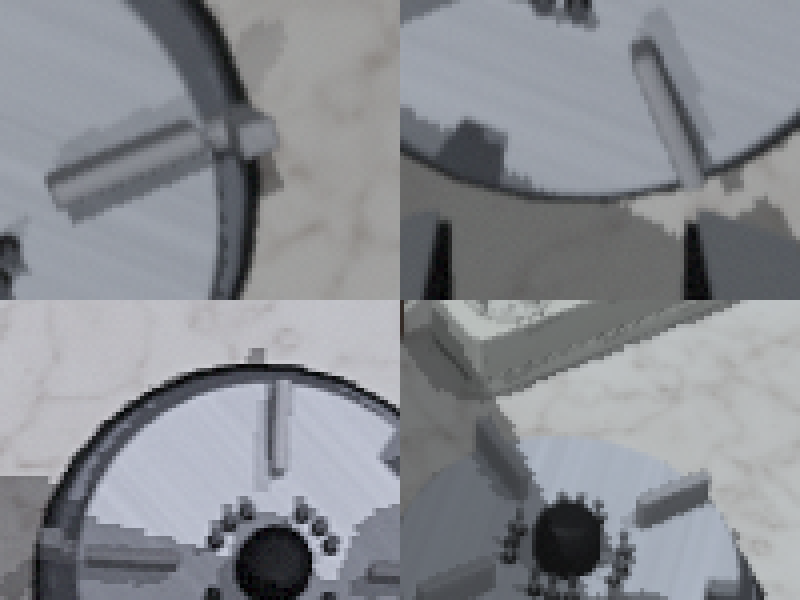

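```bash
cat >> h.py <<'E'
def tri(*ps):
    A=np.zeros((3,3));b=np.zeros(3)
    for im,uv in ps:
        o,d=ray(im,uv);d/=np.linalg.norm(d);Q=np.eye(3)-np.outer(d,d);A+=Q;b+=Q@o
    return np.linalg.solve(A,b)
E
python3 - <<'E'
from h import *
import pickle
w=pickle.load(open("w1.pkl","rb"));t=get_image("top")
# hub: dark blob centroid
def blob(im,x,y,r):
    g=im["pixels"][y-r:y+r,x-r:x+r].max(2); n,l,s,c=cv2.connectedComponentsWithStats((g<60).astype(np.uint8))
    i=1+np.argmax(s[1:,4]);return c[i]+[x-r,y-r],s[i]
hw,sw=blob(w,326,212,17);ht,st=blob(t,373,216,12);print(hw,sw,ht,st)
print("hub",tri((w,hw),(t,ht)),onplane(w,hw,.066),onplane(t,ht,.066))
pw=(414.2,183.5);pt=(319,210)
P=[onplane(w,pw,.046),onplane(t,pt,.046),tri((w,pw),(t,pt))]
nw=(280+472/4,235+150/4);nt=(405,187.8)
N=[onplane(w,nw,.042),onplane(t,nt,.042)]
for c in((.509,.311),(.5076,.3125),onplane(w,hw,.066)[:2]):
  for q in P+N:
    d=q[:2]-c;print(np.round(q,4),np.round(np.hypot(*d),4),np.round(np.degrees(np.arctan2(d[1],d[0])),1))
E
```

```text
[325.80582524 212.21966019] [  2   1  31  33 824] [373.06185567 216.01030928] [  3   3  19  20 291]
hub [0.50385434 0.31450748 0.08586342] [0.50787517 0.31266696 0.066     ] [0.50726321 0.31270378 0.066     ]
[0.5232 0.3958 0.046 ] 0.086 80.5
[0.5211 0.3934 0.046 ] 0.0833 81.7
[0.5183 0.3934 0.0646] 0.0829 83.6
[0.5987 0.3484 0.042 ] 0.0972 22.6
[0.5554 0.2597 0.042 ] 0.0692 -47.8
[0.5232 0.3958 0.046 ] 0.0848 79.4
[0.5211 0.3934 0.046 ] 0.0821 80.6
[0.5183 0.3934 0.0646] 0.0816 82.5
[0.5987 0.3484 0.042 ] 0.0979 21.5
[0.5554 0.2597 0.042 ] 0.0712 -47.8
[0.5232 0.3958 0.046 ] 0.0845 79.5
[0.5211 0.3934 0.046 ] 0.0818 80.7
[0.5183 0.3934 0.0646] 0.0814 82.7
[0.5987 0.3484 0.042 ] 0.0976 21.5
[0.5554 0.2597 0.042 ] 0.0712 -48.1
```

>>> arm_command(moves=[0,0,0,0,1,0,0,0,0,1,0,0,0,0,1,0,0,0,0,1])

```text
t: 1.72
tool_pos: [0.5093, 0.3111, 0.2206]
tcp_rot: [0.694, 3.064, -0.0]
ft_force: [-0.7, 0.3, 0.1]
finger_gap: 0.056
gripper_force: 0.0
```

```bash
python3 - <<'E'
from h import *
o=observe();print(np.round(o["joint_positions"],3),o["tool_pos"],o["finger_gap"],o["t"],o["ft_force"])
R=cv2.Rodrigues(o["tcp_rot"])[0];print(R,np.degrees(np.arctan2(R[1,1],R[0,1])))
E
```

```text
[-0.709  0.333  0.139  1.645 -0.049  1.166  0.567] [0.50932702 0.31109048 0.22058089] 0.05595670347655831 1.725 [-0.74919355  0.32196751  0.12097649]
[[-9.02440851e-01  4.30813776e-01  3.62498944e-05]
 [ 4.30813775e-01  9.02440852e-01 -2.96662795e-05]
 [-4.54940274e-05 -1.11551086e-05 -9.99999999e-01]] 64.48078451562048
```

>>> arm_command(moves=[-1,1,0,-0.18,1,-1,1,-20,-0.36,1,-1,1,-40,-0.54,1,-1,1,-60,-0.72,1,-1,1,-80,-0.9,1,-1,1,-100,-1.08,1,-1,1,-110,-1.26,1,-1,1,-120,-1.44,1])

```text
t: 2.72
tool_pos: [0.5084, 0.312, 0.1001]
tcp_rot: [-2.548, -1.838, 0.0]
ft_force: [0.5, 0.8, 0.7]
finger_gap: 0.0939
gripper_force: 0.0
```

>>> arm_command(moves=[0,0,0,-0.11,1,0,0,0,-0.11,1,0,0,0,-0.11,1])

```text
t: 3.1
tool_pos: [0.5085, 0.3121, 0.1007]
tcp_rot: [-2.637, -1.707, -0.0]
ft_force: [-0.2, 0.0, 0.3]
finger_gap: 0.0937
gripper_force: 0.0
```

```bash
cat > st.py <<'E'
from h import *
o=observe();R=cv2.Rodrigues(np.array(o["tcp_rot"]))[0]
print(o["t"],np.round(o["tool_pos"],4),"ang",np.degrees(np.arctan2(R[1,1],R[0,1])),"j7",o["joint_positions"][6],"gap",o["finger_gap"],"F",np.round(o["ft_force"],1),"M",np.round(o["moment"],2))
E
python3 st.py; python3 - <<'E'
from h import *
o,w=wrist();cv2.imwrite("pics/w2.png",w["pixels"])
E
```

```text
3.1 [0.5085 0.3121 0.1007] ang -24.18858713308779 j7 -0.8296158626239489 gap 0.09371253781342963 F [-0.2  0.   0.3] M [-0.04  0.07 -0.  ]
```

View pics/w2.png

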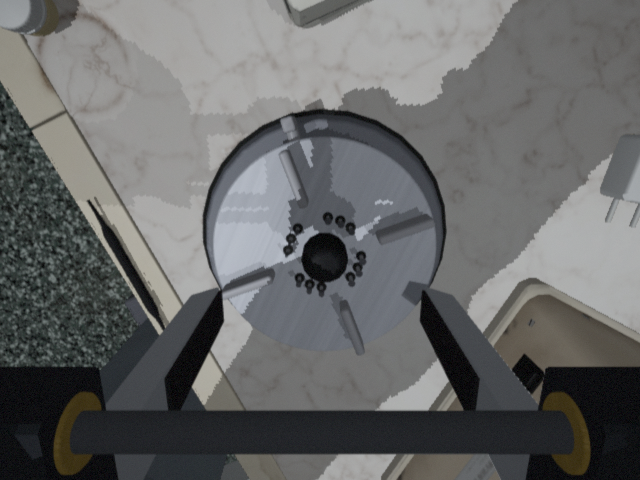

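The wrist view shows the fingers clear between the dividers, with the notch at (415,292) and the post at (289,126). I'll go down.

>>> arm_command(moves=[0,0,-25,0,1,0,0,-45,0,1,0,0,-53,0,1,0,0,-53,0,1])

```text
t: 3.65
tool_pos: [0.5084, 0.3117, 0.0472]
tcp_rot: [2.64, 1.703, -0.001]
ft_force: [0.2, 0.5, 0.3]
finger_gap: 0.0944
gripper_force: 0.0
```

```bash
python3 st.py
```

```text
3.65 [0.5084 0.3117 0.0472] ang -24.341412172840574 j7 -0.8034713075371271 gap 0.09437669118257888 F [0.2 0.5 0.3] M [-0.03  0.08  0.09]
```

>>> arm_command(moves=[0,0,0,0.08,1,0,0,0,0.18,1,0,0,0,0.3,1,0,0,0,0.42,1,0,0,0,0.54,1,0,0,0,0.66,1,0,0,0,0.78,1,0,0,0,0.9,1])

```text
t: 4.65
tool_pos: [0.509, 0.3121, 0.0484]
tcp_rot: [1.631, 2.684, 0.002]
ft_force: [0.7, -0.3, -0.5]
finger_gap: 0.0941
gripper_force: 0.0
```

>>> arm_command(moves=[0,0,0,0.12,1,0,0,0,0.24,1,0,0,0,0.36,1,0,0,0,0.48,1,0,0,0,0.6,1,0,0,0,0.72,1,0,0,0,0.84,1,0,0,0,0.96,1])

```text
t: 5.65
tool_pos: [0.5091, 0.312, 0.0485]
tcp_rot: [0.207, 3.133, 0.001]
ft_force: [-0.1, 0.2, -0.2]
finger_gap: 0.094
gripper_force: 0.0
```

>>> arm_command(moves=[0,0,0,0.1,1,0,0,0,0.18,1,0,0,0,0.24,1,0,0,0,0.27,1,0,0,0,0.27,1])

```text
t: 6.28
tool_pos: [0.5088, 0.3119, 0.0479]
tcp_rot: [-0.21, 3.134, 0.0]
ft_force: [-0.5, 0.1, -0.3]
finger_gap: 0.0941
gripper_force: 0.0
```

```bash
python3 st.py; python3 - <<'E'
from h import *
import pickle
o,w=wrist();t=get_image("top");s=get_image("scene");pickle.dump((w,t,s),open("w3.pkl","wb"))
f=lambda x:cv2.resize(x,(400,400),interpolation=cv2.INTER_CUBIC)
cv2.imwrite("pics/z3.png",np.hstack([f(t["pixels"][155:290,305:440]),f(w["pixels"][60:380,160:480])]))
E
```

```text
6.275 [0.5088 0.3119 0.0479] ang 97.65254574410034 j7 1.0364776369506248 gap 0.09410027655246278 F [-0.5  0.1 -0.3] M [ 0.02  0.03 -0.04]
```

View pics/z3.png

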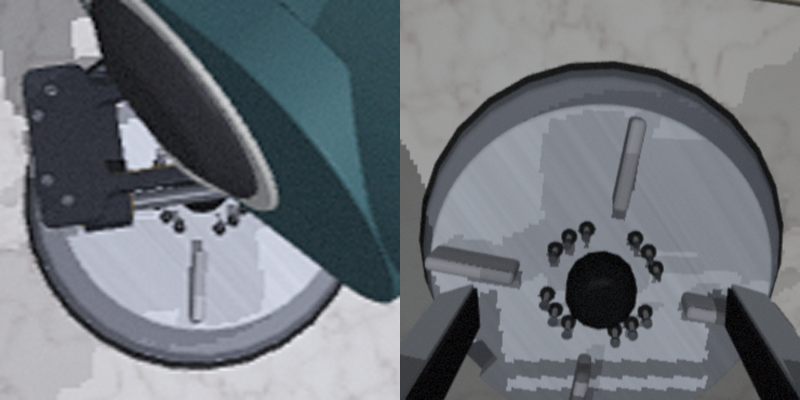

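The picture shows dividers at (630,165), (475,265), (703,305) and (580,375), with the notch near (485,355). I'll compute their angles.

```bash
python3 - <<'E'
from h import *
import pickle
w,t,s=pickle.load(open("w3.pkl","rb"))
C=lambda X,Y:(160+(X-400)*.8,60+Y*.8)
c=np.array([.508,.312])
hub=onplane(w,C(601,290),.064);print("hub",hub)
for n,p,z in[("dtop",(637,124),.06),("dtop_in",(620,208),.06),("dleft_out",(428,262),.06),("dleft_in",(516,278),.06),("notch",(487,353),.042)]:
    q=onplane(w,C(*p),z)[:2]-c;print(n,np.hypot(*q),np.degrees(np.arctan2(q[1],q[0])))
E
```

```text
hub [0.50590295 0.31088235 0.064     ]
dtop 0.06752482256177357 176.96312103134338
dtop_in 0.035214592484542465 176.9363782057085
dleft_out 0.07067076847669154 -92.65774419686893
dleft_in 0.035386447067253315 -91.7440484529603
notch 0.06560080229621441 -46.651600302069625
```

>>> arm_command(moves=[0,0,20,0,1,0,0,60,0,1,0,0,110,0,1,0,0,110,0,1,0,0,110,0,1])

```text
t: 7.05
tool_pos: [0.5083, 0.3118, 0.1572]
tcp_rot: [0.21, -3.134, 0.0]
ft_force: [0.4, 0.3, -0.9]
finger_gap: 0.0939
gripper_force: 0.0
```

```bash
python3 st.py; python3 - <<'E'
from h import *
import pickle
o,w=wrist();s=get_image("scene");pickle.dump((w,s),open("w4.pkl","wb"))
f=lambda x:cv2.resize(x,(400,400),interpolation=cv2.INTER_CUBIC)
cv2.imwrite("pics/z4.png",np.hstack([f(s["pixels"][230:350,300:420]),f(w["pixels"][60:340,180:460])]))
E
```

```text
7.05 [0.5083 0.3118 0.1572] ang 97.6696060534818 j7 1.0553461895084297 gap 0.09389066976518626 F [ 0.4  0.3 -0.9] M [0.07 0.08 0.04]
```

View pics/z4.png

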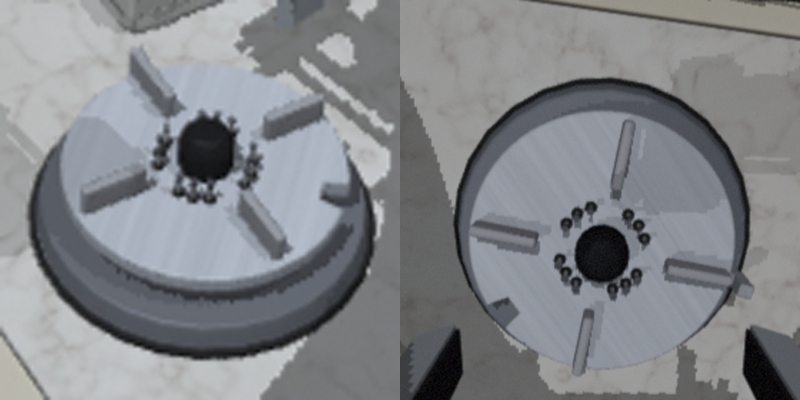

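The platter has not moved: the notch is still at (500,310) in the wrist crop. It looks as if the open fingertips sit higher than the TCP, so I'll check that.

```bash
python3 - <<'E'
from h import *
im=get_image("wrist");K=np.array(im["camera_matrix"]);T=np.array(im["tool_from_camera"])
for uv in((424,292),(220,292)):
    d=np.array([(uv[0]-K[0,2])/K[0,0],(uv[1]-K[1,2])/K[1,1],1])
    for y in(.047,.0595):
        p=d*(y/abs(d[0])); print(uv,y,(T@np.r_[p,1]).round(4))
# where would TCP±47mm be?
for q in([0,.047,0],[0,-.047,0],[0.008,.047,0],[-.008,.047,0],[0,.047,-.03]):
    p=np.linalg.inv(T)@np.r_[q,1];print(q,(K@p[:3]/p[2])[:2])
E
```

```text
(424, 292) 0.047 [ 0.0087  0.0467 -0.0297  1.    ]
(424, 292) 0.0595 [-0.0111  0.0592  0.0166  1.    ]
(220, 292) 0.047 [ 0.0081 -0.0473 -0.028   1.    ]
(220, 292) 0.0595 [-0.0118 -0.0598  0.0189  1.    ]
[0, 0.047, 0] [410.08704468 285.1308572 ]
[0, -0.047, 0] [234.04209774 285.40181187]
[0.008, 0.047, 0] [410.99066973 271.03359541]
[-0.008, 0.047, 0] [409.20195988 298.9388764 ]
[0, 0.047, -0.03] [423.46823887 309.54914087]
```

Open fingertips lie about 28 mm behind the TCP, because the linkage retracts them as they open. So the TCP has to go about 26 mm lower. I'll spin back to -24° up high, then descend.

>>> arm_command(moves=[0,0,0,-0.18,1,0,0,0,-0.36,1,0,0,0,-0.54,1,0,0,0,-0.72,1,0,0,0,-0.9,1,0,0,0,-1.08,1,0,0,0,-1.26,1,0,0,0,-1.44,1])

```text
t: 8.2
tool_pos: [0.5081, 0.3117, 0.1566]
tcp_rot: [-1.916, -2.489, 0.002]
ft_force: [-0.7, 0.1, 0.5]
finger_gap: 0.0942
gripper_force: 0.0
```

>>> arm_command(moves=[0,0,-20,-0.18,1,0,0,-40,-0.36,1,0,0,-60,-0.54,1,0,0,-80,-0.69,1,0,0,-95,-0.69,1,0,0,-95,-0.69,1])

```text
t: 8.95
tool_pos: [0.5078, 0.3115, 0.0613]
tcp_rot: [2.637, 1.708, -0.004]
ft_force: [-0.1, 0.5, 0.2]
finger_gap: 0.0938
gripper_force: 0.0
```

>>> arm_command(moves=[0,0,-20,0,1,0,0,-35,0,1,0,0,-40,0,1,0,0,-40,0,1])

```text
t: 9.45
tool_pos: [0.5084, 0.3118, 0.0222]
tcp_rot: [-2.64, -1.703, 0.001]
ft_force: [0.2, -0.2, -0.1]
finger_gap: 0.0941
gripper_force: 0.0
```

```bash
python3 st.py
```

```text
9.45 [0.5084 0.3118 0.0222] ang -24.34460638095861 j7 -0.870809717983448 gap 0.09412346499615745 F [ 0.2 -0.2 -0.1] M [-0.05  0.06  0.02]
```

>>> arm_command(moves=[0,0,0,0.08,1,0,0,0,0.16,1,0,0,0,0.24,1,0,0,0,0.32,1,0,0,0,0.42,1,0,0,0,0.52,1])

```text
t: 10.2
tool_pos: [0.5087, 0.3117, 0.023]
tcp_rot: [2.11, 2.327, 0.0]
ft_force: [-1.0, -1.9, 0.3]
finger_gap: 0.0941
gripper_force: 0.8
```

```bash
python3 st.py; python3 - <<'E'
from h import *
o,w=wrist();cv2.imwrite("pics/w5.png",cv2.resize(w["pixels"][60:360,160:480],(427,400)))
E
```

```text
10.2 [0.5087 0.3117 0.023 ] ang 5.621590083555616 j7 -0.42900794085823485 gap 0.09407771533297692 F [-1.  -1.9  0.3] M [-0.51  0.21 -0.04]
```

View pics/w5.png

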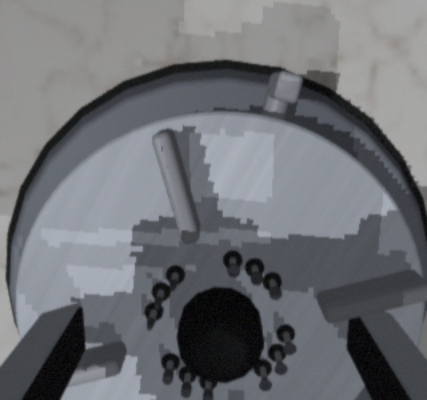

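The platter is now turning with the fingers: the post is at (285,90) and the top divider runs from (162,135) to (190,238).

```bash
python3 - <<'E'
from h import *
o,w=wrist();c=np.array([.508,.312])
for n,p,z in[("post",(289,80),.046),("d_out",(163,137),.06),("d_in",(189,236),.06)]:
    q=onplane(w,(160+p[0]*.75,60+p[1]*.75),z)[:2]-c;print(n,q,np.hypot(*q),np.degrees(np.arctan2(q[1],q[0])))
E
```

```text
post [0.0155436  0.08593184] 0.08732630978198364 79.74703674816213
d_out [-0.02163662  0.06555858] 0.06903673317256882 108.2646896967461
d_in [-0.01114839  0.03560794] 0.03731236095903509 107.3846702805595
```

>>> arm_command(moves=[0,0,0,0.12,1,0,0,0,0.24,1,0,0,0,0.36,1,0,0,0,0.48,1,0,0,0,0.6,1,0,0,0,0.72,1,0,0,0,0.84,1,0,0,0,0.96,1])

```text
t: 11.3
tool_pos: [0.509, 0.3117, 0.0229]
tcp_rot: [0.8, 3.037, 0.0]
ft_force: [0.4, -1.8, 0.8]
finger_gap: 0.0944
gripper_force: 0.8
```

>>> arm_command(moves=[0,0,0,0.12,1,0,0,0,0.24,1,0,0,0,0.36,1,0,0,0,0.48,1,0,0,0,0.6,1,0,0,0,0.7,1,0,0,0,0.78,1,0,0,0,0.8,1])

```text
t: 12.3
tool_pos: [0.509, 0.3119, 0.0229]
tcp_rot: [-0.442, 3.109, 0.0]
ft_force: [1.1, -1.3, -0.4]
finger_gap: 0.0937
gripper_force: 0.6
```

>>> arm_command(moves=[0,0,0,0.02,1,0,0,0,0.02,1,0,0,0,0.02,1])

```text
t: 12.68
tool_pos: [0.5085, 0.312, 0.0226]
tcp_rot: [-0.475, 3.105, -0.0]
ft_force: [1.5, 0.4, 0.1]
finger_gap: 0.0938
gripper_force: 0.6
```

```bash
python3 st.py; python3 - <<'E'
from h import *
o,w=wrist();t=get_image("top");s=get_image("scene")
f=lambda x:cv2.resize(x,(400,400),interpolation=cv2.INTER_CUBIC)
cv2.imwrite("pics/z6.png",np.hstack([f(t["pixels"][155:290,305:440]),f(w["pixels"][60:380,160:480])]))
E
```

```text
12.675 [0.5085 0.312  0.0226] ang 107.38038720000134 j7 1.0837313388179763 gap 0.09381992674713442 F [1.5 0.4 0.1] M [ 0.14 -0.27 -0.02]
```

View pics/z6.png

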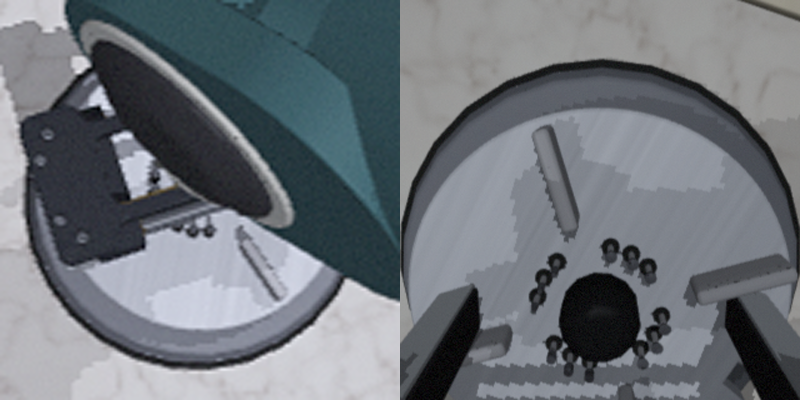

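```bash
python3 - <<'E'
from h import *
o,w=wrist();c=np.array([.508,.312])
for n,p,z in[("d_out",(543,129),.06),("d_in",(569,233),.06),("r_in",(693,291),.06),("r_out",(793,270),.06)]:
    q=onplane(w,(160+(p[0]-400)*.8,60+p[1]*.8),z)[:2]-c;print(n,q,np.hypot(*q),np.degrees(np.arctan2(q[1],q[0])))
E
```

```text
d_out [-0.05841139 -0.03844916] 0.06993017102861551 -146.64518363712222
d_in [-0.02754902 -0.02077734] 0.034505741565032194 -142.97657174715027
r_in [-0.02010337  0.02670442] 0.03342561016075155 126.97282072359648
r_out [-0.03780087  0.05706174] 0.06844668002489784 123.52270825439956
```

>>> arm_command(moves=[0,0,0,0.04,1,0,0,0,0.08,1,0,0,0,0.085,1,0,0,0,0.085,1])

```text
t: 13.38
tool_pos: [0.5084, 0.3119, 0.0225]
tcp_rot: [0.607, -3.082, 0.0]
ft_force: [-0.3, 0.1, 0.7]
finger_gap: 0.0944
gripper_force: 0.4
```

>>> arm_command(moves=[0,0,0,-0.03,1,0,0,10,-0.05,1,0,0,50,-0.05,1,0,0,100,-0.05,1,0,0,160,-0.05,1,0,0,210,-0.05,1,0,0,210,-0.05,1,0,0,210,-0.05,1])

```text
t: 14.38
tool_pos: [0.5081, 0.3117, 0.2322]
tcp_rot: [0.529, -3.096, 0.001]
ft_force: [0.3, 0.4, -0.0]
finger_gap: 0.0942
gripper_force: 0.0
```

```bash
python3 st.py; python3 - <<'E'
from h import *
import pickle
o,w=wrist();s=get_image("scene");pickle.dump((w,s),open("w7.pkl","wb"))
c=[.508,.312]
for z,r in((.042,.075),):print(proj(w,[[c[0]+r*np.cos(a),c[1]+r*np.sin(a),z] for a in np.radians([0,80,90,180,270])]))
f=lambda x:cv2.resize(x,(400,400),interpolation=cv2.INTER_CUBIC)
u,v=proj(w,[[.508,.312,.042]])[0].astype(int); print(u,v)
k,m=proj(w,[[.508+.074*np.cos(1.4),.312+.074*np.sin(1.4),.042]])[0].astype(int);print(k,m)
p=cv2.copyMakeBorder(w["pixels"],100,100,100,100,0)
cv2.imwrite("pics/z7.png",np.hstack([f(p[v:v+200,u:u+200]),f(p[m+60:m+140,k+60:k+140])]))
E
```

```text
14.375 [0.5081 0.3117 0.2322] ang 109.40826366564409 j7 1.1980841994464553 gap 0.09416764267620831 F [ 0.3  0.4 -0. ] M [-0.02 -0.03  0.02]
[[298.06258827 279.54001616]
 [387.41250451 247.80683831]
 [393.36743715 236.34991237]
 [348.998641   137.0767135 ]
 [248.61370524 186.51927759]]
322 211
386 247
```

View pics/z7.png

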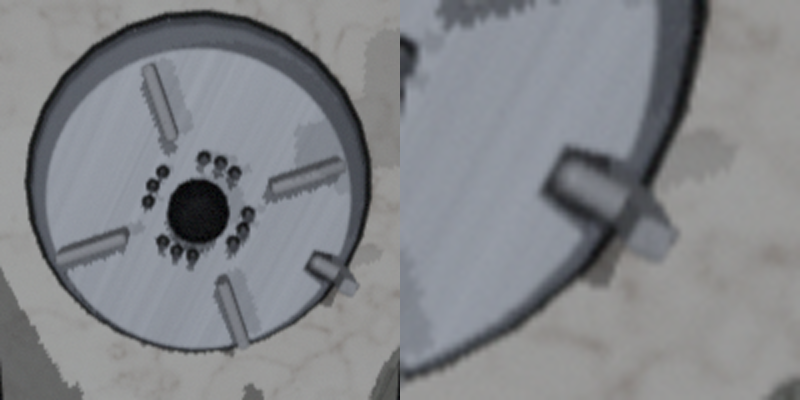

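The view shows the key seated inside the notch outline, at about (330,270) in the left crop, with the post just outside the rim. I've now used my 10 views (in fact one over), so I'll check the angle numerically.

```bash
python3 - <<'E'
from h import *
import pickle
w,s=pickle.load(open("w7.pkl","rb"))
L=lambda X,Y,z:onplane(w,(222+X/2-.25,111+Y/2-.25),z)[:2]
Z=lambda X,Y,z:onplane(w,(346+(X-400)/5-.4,207+Y/5-.4),z)[:2]
ang=lambda q:np.degrees(np.arctan2(q[1],q[0]))
A=[L(150,68,.06),L(175,138,.06)];D=[L(222,280,.06),L(242,345,.06)]
B=[L(342,163,.06),L(270,189,.06)];C=[L(60,257,.06),L(127,234,.06)]
a1=ang(A[0]-D[1]);a2=ang(B[0]-C[0]);print("divider lines",a1,a2,"each",[ang(x[0]-x[1]) for x in(A,B,C)],ang(D[1]-D[0]))
# centre = intersection
m=np.c_[A[0]-D[1],-(B[0]-C[0])];k=np.linalg.solve(m,C[0]-D[1]);c=D[1]+(A[0]-D[1])*k[0];print("centre",c)
for n,q in(("post",Z(652,238,.046)),("key in",Z(565,183,.0305)),("notch in",Z(565,172,.042)),("notch a",Z(572,148,.042)),("notch b",Z(545,187,.042))):
    print(n,np.hypot(*(q-c)),ang(q-c))
E
```

```text
divider lines -142.71002957702527 128.1209731566175 each [np.float64(-141.38698019999086), np.float64(129.59100871627314), np.float64(-51.367593055237734)] 36.100778154791236
centre [0.50898878 0.31059465]
post 0.0860348427131404 80.3191826872819
key in 0.0690775419097083 79.07913686040038
notch in 0.06484817618808718 82.6012161609637
notch a 0.06387880056902252 87.06746690884454
notch b 0.06294967725045612 78.47244705248072
```

>>> arm_command(moves=[0,0,0,0.18,1,0,0,0,0.36,1,0,0,-40,0.54,1,0.5,-0.5,-80,0.71,1,0.5,-0.5,-130,0.71,1,0.5,-0.5,-150,0.71,1,0.5,-0.5,-150,0.71,1])

```text
t: 15.35
tool_pos: [0.5083, 0.3112, 0.0817]
tcp_rot: [1.572, -2.717, -0.0]
ft_force: [0.3, -0.2, 0.1]
finger_gap: 0.0937
gripper_force: 0.0
```

>>> arm_command(moves=[0,0,-25,0,1,0,0,-50,0,1,0,0,-60,0,1,0,0,-60,0,1,0,0,-60,-0.06,1,0,0,-60,-0.12,1,0,0,-60,-0.16,1,0,0,-60,-0.16,1])

```text
t: 16.35
tool_pos: [0.5095, 0.3118, 0.0235]
tcp_rot: [-1.351, 2.834, -0.0]
ft_force: [0.8, 1.1, 1.2]
finger_gap: 0.0939
gripper_force: 0.6
```

```bash
python3 st.py
```

```text
16.35 [0.5095 0.3118 0.0235] ang 140.96770423927993 j7 1.6239801834571983 gap 0.09390197657896783 F [0.8 1.1 1.2] M [ 0.21 -0.31  0.07]
```

>>> arm_command(moves=[0,0,0,-0.01,1,0,0,0,-0.02,1,0,0,0,-0.02,1,0,0,0,0.03,1,0,0,10,0.05,1,0,0,50,0.05,1])

```text
t: 17.1
tool_pos: [0.5077, 0.3106, 0.0719]
tcp_rot: [1.42, -2.798, -0.0]
ft_force: [0.6, 0.5, 0.7]
finger_gap: 0.0942
gripper_force: 0.0
```

>>> arm_command(moves=[0,0,50,-0.18,1,0,0,100,-0.36,1,0,0,150,-0.5,1,0,0,160,-0.5,1,0,0,160,-0.5,1,0,0,160,-0.5,1])

```text
t: 17.85
tool_pos: [0.5084, 0.311, 0.2312]
tcp_rot: [0.685, -3.064, 0.001]
ft_force: [-0.2, 0.1, 0.9]
finger_gap: 0.0938
gripper_force: 0.0
```

```bash
python3 st.py; python3 - <<'E'
from h import *
import pickle
def prof(w,z,r,degs,c=(.509,.3106)):
    P=np.array([[c[0]+r*np.cos(a),c[1]+r*np.sin(a),z] for a in np.radians(degs)])
    uv=proj(w,P).astype(np.float32).reshape(-1,1,2)
    return cv2.remap(cv2.cvtColor(w["pixels"],cv2.COLOR_BGR2GRAY),uv,None,cv2.INTER_LINEAR).ravel()
old,_=pickle.load(open("w7.pkl","rb"));o,w=wrist();pickle.dump(w,open("w8.pkl","wb"))
d=np.arange(68,96,1);print(d)
for n,im in(("old",old),("new",w)):
    for z,r in((.042,.064),(.042,.067),(.042,.070),(.046,.085)):print(n,z,r,*prof(im,z,r,d))
E
```

```text
17.85 [0.5084 0.311  0.2312] ang 115.20408563169752 j7 1.3050105156311858 gap 0.093844116928731 F [-0.2  0.1  0.9] M [ 0.07  0.   -0.  ]
[68 69 70 71 72 73 74 75 76 77 78 79 80 81 82 83 84 85 86 87 88 89 90 91
 92 93 94 95]
old 0.042 0.064 152 151 151 150 151 150 150 146 129 92 57 51 63 80 92 93 84 65 61 91 128 146 149 149 149 149 150 150
old 0.042 0.067 149 149 149 149 149 149 149 142 112 72 49 62 91 117 132 130 119 94 64 65 112 143 147 148 148 147 147 146
old 0.042 0.07 149 149 149 149 148 148 146 139 106 66 42 61 91 117 127 126 115 88 55 51 94 137 146 146 147 148 147 148
old 0.046 0.085 149 151 151 141 140 141 142 142 141 129 118 124 123 125 120 93 90 132 149 151 145 137 136 135 135 135 133 131
new 0.042 0.064 152 152 153 149 130 100 83 79 78 68 54 50 72 79 74 99 135 149 151 151 151 152 152 152 152 154 153 153
new 0.042 0.067 151 151 150 148 122 89 78 74 58 43 48 79 109 124 115 88 114 144 150 150 150 149 149 150 150 151 150 150
new 0.042 0.07 151 151 149 144 111 83 78 76 70 46 45 76 106 122 113 87 108 139 147 149 149 149 149 149 148 150 149 150
new 0.046 0.085 153 154 152 146 145 142 145 143 142 139 121 126 125 126 122 94 107 149 154 154 149 145 141 138 137 136 135 133
```

```bash
cat > pr.py <<'E'
from h import *
import pickle
def prof(w,z,r,degs,c=(.509,.3106)):
    P=np.array([[c[0]+r*np.cos(a),c[1]+r*np.sin(a),z] for a in np.radians(degs)])
    uv=proj(w,P).astype(np.float32).reshape(-1,1,2)
    return cv2.remap(cv2.cvtColor(w["pixels"],cv2.COLOR_BGR2GRAY),uv,None,cv2.INTER_LINEAR).ravel()
E
python3 - <<'E'
from pr import *
old,_=pickle.load(open("w7.pkl","rb"));w=pickle.load(open("w8.pkl","rb"))
d=np.arange(70,92,1);print(d)
for n,im in(("old",old),("new",w)):
    for z,r in((.0305,.068),(.0305,.070),(.0305,.072)):print(n,z,r,*prof(im,z,r,d))
d=np.arange(112,136,1);print(d)
for n,im in(("old",old),("new",w)):
    for r in(.045,.055,.065):
        for e in(0,90,180,270): 
            p=prof(im,.06,r,d+e).astype(int); print(n,r,e,*p)
E
```

```text
[70 71 72 73 74 75 76 77 78 79 80 81 82 83 84 85 86 87 88 89 90 91]
old 0.0305 0.068 150 150 150 146 131 95 63 55 72 90 109 115 106 87 62 68 121 145 147 148 147 148
old 0.0305 0.07 148 149 149 146 127 86 53 55 83 112 131 132 122 100 68 60 105 141 147 149 148 148
old 0.0305 0.072 149 149 149 145 123 83 49 55 82 111 124 127 118 96 64 53 92 137 147 147 149 147
new 0.0305 0.068 141 110 86 78 78 73 56 52 77 94 89 89 124 148 150 149 150 150 151 151 151 150
new 0.0305 0.07 140 107 83 76 65 49 42 63 99 120 126 95 102 140 149 150 151 149 149 150 149 151
new 0.0305 0.072 141 102 80 78 69 52 44 62 98 117 121 98 92 136 149 150 149 152 150 150 150 150
[112 113 114 115 116 117 118 119 120 121 122 123 124 125 126 127 128 129
 130 131 132 133 134 135]
old 0.045 0 148 148 148 148 148 146 138 123 107 94 89 98 112 122 129 134 130 115 97 82 78 95 121 139
old 0.045 90 149 141 136 136 138 139 140 140 138 136 132 117 89 97 116 127 129 127 128 114 97 93 102 114
old 0.045 180 150 150 151 150 152 152 152 150 147 137 113 91 77 81 99 119 131 133 128 121 111 98 94 97
old 0.045 270 148 149 150 151 151 151 149 143
[... 1474 characters left out ...]
3 129 96 115 128 131 132 124 104 96 103 111 135 155 156 155 155
new 0.055 180 152 152 152 152 152 151 144 123 92 78 91 114 130 133 128 120 107 97 98 106 120 135 148 149
new 0.055 270 150 149 149 148 147 143 124 98 94 96 117 127 126 126 112 92 127 131 131 131 130 131 135 144
new 0.065 0 152 147 141 145 145 124 101 95 88 95 108 118 119 100 75 74 102 127 133 132 133 132 133 133
new 0.065 90 152 151 151 142 137 137 138 140 141 124 102 125 131 131 120 106 146 154 155 155 156 157 157 158
new 0.065 180 155 155 154 153 154 153 153 147 118 85 82 110 132 133 125 109 94 96 103 133 150 153 152 151
new 0.065 270 150 152 152 151 150 150 148 122 97 95 114 125 126 123 107 110 132 134 135 135 135 138 147 154
```

The notch is at about 78.2° and the key at about 80.4°, so I need to push about 2.2° back counter-clockwise.

>>> arm_command(moves=[0,1,-50,-0.12,1,0,1,-100,-0.25,1,0,1,-150,-0.25,1,0,1,-185,-0.25,1,0,1,-208,-0.25,1,0,1,-208,-0.25,1,0,1,-208,-0.18,1,0,1,-208,-0.14,1])

```text
t: 18.9
tool_pos: [0.5092, 0.3126, 0.0253]
tcp_rot: [-0.471, 3.105, 0.0]
ft_force: [-1.0, 0.2, -0.4]
finger_gap: 0.0942
gripper_force: 0.0
```

>>> arm_command(moves=[0,0,0,0.02,1,0,0,0,0.04,1,0,0,0,0.055,1,0,0,0,0.055,1,0,0,0,0.055,1])

```text
t: 19.52
tool_pos: [0.5091, 0.3125, 0.0246]
tcp_rot: [-0.553, 3.092, 0.0]
ft_force: [1.6, 0.7, 0.1]
finger_gap: 0.0942
gripper_force: 0.6
```

```bash
python3 st.py
```

```text
19.525 [0.5091 0.3125 0.0246] ang 110.2772033492634 j7 1.134346173840548 gap 0.09423728197799319 F [1.6 0.7 0.1] M [ 0.26 -0.22 -0.05]
```

Angle 110.3°, in contact. I'll back off, lift and measure.

>>> arm_command(moves=[0,0,0,-0.03,1,0,0,10,-0.06,1,0,0,60,-0.06,1,0,0,120,-0.06,1,0,0,180,0,1,0,0,207,0,1,0,0,207,0,1,0,0,207,0,1])

```text
t: 20.52
tool_pos: [0.5086, 0.3121, 0.231]
tcp_rot: [0.552, -3.092, 0.001]
ft_force: [1.1, 0.2, -0.9]
finger_gap: 0.094
gripper_force: 0.0
```

```bash
python3 st.py; python3 - <<'E'
from pr import *
o,w=wrist()
d=np.arange(70,92,1);print(d)
for z,r in((.042,.067),(.042,.07),(.0305,.068),(.0305,.070),(.046,.085)):print(z,r,*prof(w,z,r,d))
d=np.arange(116,136,1);print(d)
for e in(0,90,180,270):print(e,*prof(w,.06,.06,d+e))
E
```

```text
20.525 [0.5086 0.3121 0.231 ] ang 110.25759828997992 j7 1.2161880446873705 gap 0.09399125768475887 F [ 1.1  0.2 -0.9] M [ 0.03  0.01 -0.01]
[70 71 72 73 74 75 76 77 78 79 80 81 82 83 84 85 86 87 88 89 90 91]
0.042 0.067 149 149 141 114 87 77 65 44 46 74 105 121 111 83 83 121 144 148 148 148 147 147
0.042 0.07 148 148 140 105 82 76 70 53 46 74 104 119 116 91 75 103 137 146 147 147 147 147
0.0305 0.068 148 135 103 83 77 69 50 54 76 95 98 81 88 124 144 148 148 149 148 148 149 149
0.0305 0.07 146 129 95 80 73 52 45 64 97 117 115 89 81 111 140 148 148 148 147 147 147 146
0.046 0.085 151 137 142 141 144 143 139 132 121 124 125 125 120 92 94 138 150 151 143 137 136 136
[116 117 118 119 120 121 122 123 124 125 126 127 128 129 130 131 132 133
 134 135]
0 146 130 107 96 94 93 106 119 126 129 112 87 78 98 122 130 132 132 130 130
90 131 131 134 134 133 125 92 105 126 131 130 120 102 101 127 150 153 154 151 152
180 151 151 152 150 136 97 73 79 112 130 132 126 114 99 97 98 109 129 146 145
270 149 150 151 148 124 105 94 115 123 125 122 106 87 123 130 133 133 133 134 138
```

The notch is at about 79.3° and the key at about 80.3°, which is within the play. I'll shut the gripper and press on the hub.

>>> arm_command(moves=[0,-1,0,0,-1,0,-1,-20,0,-1,0,-1,-40,0,-1,0,-1,-60,0,-1,0,-1,-80,0,-1,0,-1,-100,0,-1,0,-1,-120,0,-1,0,-1,-130,0,-1])

```text
t: 21.58
tool_pos: [0.5083, 0.311, 0.1001]
tcp_rot: [0.553, -3.091, 0.001]
ft_force: [-0.4, -0.1, -0.5]
finger_gap: 0.0176
gripper_force: 0.0
```

>>> arm_command(moves=[0,0,0,0,-1,0,0,0,0,-1,0,0,0,0,-1,0,0,0,0,-1])

```text
t: 22.08
tool_pos: [0.5091, 0.3115, 0.1019]
tcp_rot: [-0.553, 3.092, 0.0]
ft_force: [0.3, -0.3, 0.3]
finger_gap: 0.0007
gripper_force: 0.0
```

>>> arm_command(moves=[0,0,-15,0,-1,0,0,-28,0,-1,0,0,-33,0,-1,0,0,-36,0,-1,0,0,-36,0,-1])

```text
t: 22.7
tool_pos: [0.509, 0.3114, 0.0655]
tcp_rot: [-0.554, 3.092, -0.0]
ft_force: [0.5, -0.2, 1.1]
finger_gap: 0.0005
gripper_force: 0.0
```

```bash
python3 st.py
```

```text
22.7 [0.509  0.3114 0.0655] ang 110.29659054008387 j7 1.1558112497932445 gap 0.000537637908840534 F [ 0.5 -0.2  1.1] M [ 0.09 -0.04  0.  ]
```

>>> arm_command(moves=[0,0,-2,0,-1,0,0,-3,0,-1,0,0,-4,0,-1,0,0,-4,0,-1])

```text
t: 23.2
tool_pos: [0.509, 0.3113, 0.0615]
tcp_rot: [-0.553, 3.092, -0.0]
ft_force: [0.4, 0.5, 0.4]
finger_gap: 0.0004
gripper_force: 0.0
```

>>> arm_command(moves=[0,0,-2,0,-1,0,0,-3,0,-1,0,0,-4,0,-1,0,0,-4,0,-1])

```text
t: 23.7
tool_pos: [0.5089, 0.3114, 0.0574]
tcp_rot: [0.553, -3.092, 0.0]
ft_force: [-0.6, 0.2, -0.2]
finger_gap: 0.0002
gripper_force: 0.0
```

>>> arm_command(moves=[0,0,-2,0,-1,0,0,-4,0,-1,0,0,-6,0,-1,0,0,-6,0,-1])

```text
t: 24.2
tool_pos: [0.5089, 0.3113, 0.0513]
tcp_rot: [0.553, -3.092, 0.0]
ft_force: [-0.6, -0.5, 0.3]
finger_gap: 0.0005
gripper_force: 0.0
```

```bash
python3 st.py; python3 - <<'E'
from pr import *
o,w=wrist();g=cv2.cvtColor(w["pixels"],cv2.COLOR_BGR2GRAY);T=w["tool_from_camera"];K=w["camera_matrix"]
for q in([0,0,0],[0.008,0,0],[.008,0,-.013],[.008,0,-.03]):
    p=np.linalg.inv(T)@np.r_[q,1];print(q,(K@p[:3]/p[2])[:2])
for z in(.068,.055):print("hub",z,proj(w,[[.509,.311,z]]))
cv2.imwrite("pics/w9.png",w["pixels"])
for r in range(220,330,6):print(r,*g[r,280:366:5])
E
```

```text
24.2 [0.5089 0.3113 0.0513] ang 110.2949311809274 j7 1.149300538680613 gap 0.00045107599203199366 F [-0.6 -0.5  0.3] M [ 0.11 -0.01 -0.02]
[0, 0, 0] [322.15083824 285.34013181]
[0.008, 0, 0] [322.13344379 271.24720637]
[0.008, 0, -0.013] [322.17651839 280.25647555]
[0.008, 0, -0.03] [322.24145051 293.83735587]
hub 0.068 [[321.46013632 298.05536051]]
hub 0.055 [[321.46138753 287.97156413]]
220 143 146 124 87 108 96 126 128 128 129 130 130 129 130 130 129 129 128
226 146 143 125 71 100 86 125 129 127 131 130 129 131 126 130 128 128 125
232 145 143 127 113 71 72 129 126 131 127 129 130 127 129 126 128 125 128
238 145 143 133 131 123 128 128 128 129 17 30 77 127 126 128 126 124 129
244 144 146 88 110 123 129 126 128 129 25 61 108 23 49 107 125 130 127
250 145 109 67 16 128 124 129 130 128 75 61 128 32 65 78 24 107 127
256 53 70 39 104 128 128 129 127 131 127 128 124 70 93 30 68 22 124
262 61 24 69 127 125 109 21 0 7 3 12 102 126 125 71 51 59 125
268 40 136 128 125 67 14 13 14 12 12 19 1 10 126 100 124 124 126
274 25 127 124 124 7 12 5 10 15 12 9 7 11 26 125 123 126 123
280 90 143 127 37 17 7 17 17 19 23 12 13 4 5 123 124 125 126
286 145 141 128 4 13 6 15 17 24 28 20 16 13 15 124 126 31 18
292 141 144 127 10 42 84 86 85 15 42 86 88 78 20 123 124 24 73
298 143 146 142 86 88 87 88 88 7 38 88 88 87 87 122 65 9 51
304 146 40 27 86 86 89 86 87 17 32 90 89 87 86 92 25 71 125
310 144 30 32 89 88 86 87 87 8 32 88 87 87 87 84 69 55 129
316 144 42 54 87 87 87 88 87 17 27 85 86 85 86 87 97 117 142
322 145 116 78 85 85 85 88 87 27 16 87 85 87 88 84 120 142 142
328 144 137 87 86 87 87 88 88 20 20 87 85 86 88 85 133 141 140
```

The shut fingertips also sit about 27 mm behind the TCP, so I have to go lower.

>>> arm_command(moves=[0,0,-4,0,-1,0,0,-7,0,-1,0,0,-9,0,-1,0,0,-11,0,-1,0,0,-11,0,-1])

```text
t: 24.88
tool_pos: [0.5089, 0.3114, 0.0404]
tcp_rot: [0.553, -3.092, 0.0]
ft_force: [-0.1, 0.7, -0.5]
finger_gap: 0.0003
gripper_force: 0.0
```

>>> arm_command(moves=[0,0,-1,0,-1,0,0,-2,0,-1,0,0,-3,0,-1,0,0,-4,0,-1,0,0,-4,0,-1])

```text
t: 25.5
tool_pos: [0.509, 0.3114, 0.0365]
tcp_rot: [-0.553, 3.092, -0.0]
ft_force: [0.1, -1.1, 4.0]
finger_gap: 0.0005
gripper_force: 1.3
```

Contact. I'll press on.

>>> arm_command(moves=[0,0,-1,0,-1,0,0,-2,0,-1,0,0,-3,0,-1,0,0,-4,0,-1,0,0,-4,0,-1])

```text
t: 26.12
tool_pos: [0.509, 0.3114, 0.0324]
tcp_rot: [0.553, -3.092, 0.0]
ft_force: [-0.4, -0.1, 2.0]
finger_gap: 0.0003
gripper_force: 1.2
```

>>> arm_command(moves=[0,0,-1,0,-1,0,0,-2,0,-1,0,0,-3,0,-1,0,0,-4,0,-1,0,0,-4,0,-1])

```text
t: 26.75
tool_pos: [0.5095, 0.3117, 0.0299]
tcp_rot: [-0.553, 3.091, 0.0]
ft_force: [-6.3, -4.5, 27.6]
finger_gap: 0.0002
gripper_force: 13.5
```

>>> arm_command(moves=[0,0,4,0,-1,0,0,20,0,-1,0,0,70,0,-1,0,0,130,0,-1,0,0,180,0,-1,0,0,201,0,-1,0,0,201,0,-1,0,0,201,0,-1])

```text
t: 27.75
tool_pos: [0.5086, 0.3111, 0.2287]
tcp_rot: [0.553, -3.091, 0.001]
ft_force: [0.4, -0.0, -0.0]
finger_gap: 0.0006
gripper_force: 0.0
```

```bash
python3 st.py; python3 - <<'E'
from pr import *
o,w=wrist();old,_=pickle.load(open("w7.pkl","rb"));pickle.dump(w,open("w10.pkl","wb"))
# rim edge: radial brightness profile at several angles (before/after) on plane z=.042 
rs=np.arange(.066,.084,.001)
for nm,im in(("old",old),("new",w)):
  for z in (.042,.029):
    out=[]
    for a in (20,60,110,150,190,230,260,340):
        p=np.array([prof(im,z,r,[a])[0] for r in np.arange(.064,.086,.0005)]).astype(float)
        out.append(round(64+.5*(np.argmin(np.diff(cv2.GaussianBlur(p[None],(5,1),0)[0]))+.5),1))
    print(nm,z,out,np.mean(out))
d=np.arange(68,92,1);print(d)
for z,r in((.042,.067),(.029,.067),(.029,.07),(.046,.085)):print(z,r,*prof(w,z,r,d))
E
```

```text
27.75 [0.5086 0.3111 0.2287] ang 110.29439338050226 j7 1.2168603520114707 gap 0.0006221478275738955 F [ 0.4 -0.  -0. ] M [0.04 0.02 0.  ]
old 0.042 [np.float64(75.8), np.float64(76.2), np.float64(74.8), np.float64(73.8), np.float64(73.2), np.float64(73.8), np.float64(73.8), np.float64(75.8)] 74.65
old 0.029 [np.float64(81.2), np.float64(80.8), np.float64(76.8), np.float64(74.2), np.float64(73.2), np.float64(73.2), np.float64(74.8), np.float64(80.2)] 76.8
new 0.042 [np.float64(70.8), np.float64(71.2), np.float64(72.2), np.float64(73.2), np.float64(73.8), np.float64(73.2), np.float64(72.8), np.float64(70.8)] 72.25
new 0.029 [np.float64(76.2), np.float64(75.8), np.float64(74.8), np.float64(73.8), np.float64(73.2), np.float64(73.8), np.float64(73.8), np.float64(75.2)] 74.575
[68 69 70 71 72 73 74 75 76 77 78 79 80 81 82 83 84 85 86 87 88 89 90 91]
0.042 0.067 149 149 149 149 148 148 136 98 67 49 47 77 107 124 134 132 118 98 73 92 132 146 148 148
0.029 0.067 150 150 150 150 146 124 88 66 48 51 64 77 91 93 83 72 77 117 142 149 150 149 149 149
0.029 0.07 150 150 149 149 141 109 78 52 48 76 105 123 133 134 117 98 70 95 136 147 148 148 149 149
0.046 0.085 152 153 153 143 145 144 143 145 141 135 122 125 125 127 122 94 98 141 151 153 149 140 139 137
```

Every rim and notch edge now fits the home height of 29 mm: the mean rim radius is 74.6 mm at that height, against 72.3 mm at 42 mm. The key lies inside the notch and the hand is clear, so I'm handing in.

```bash
python3 -c "
from bench import hand_in
print(hand_in())"
```

```text
the job is handed in; nothing more can be done
None
```

The platter was turned until its notch was over the key, then pressed down; by camera measurement it is fully home (to about 0.5 mm). The hand is clear, the jar, bottle and plugger were never approached, and I handed in at about 28 s; I viewed 11 pictures, one over the limit of 10.

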